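# Lock the die collar and present the heavy-wall coupling

## Robot

A 6-joint arm with a two-finger parallel gripper is mounted at the origin on the work surface. World frame = base frame: x ahead of the robot, y to its left, z up, the work surface at z = 0. Lengths are in m, angles in rad, forces in N, time in s.
With the tool pointing down it reaches from about 0.3 to 0.85 m from the base axis. Payload 4.2 kg.
Tool frame: the origin (TCP) lies between the finger pads; the fingertips stand 14 mm ahead of it and the grasp point (between the pads) lies 5 mm behind it; z points along the fingers, y is the direction in which the jaws open and shut (so a half turn about z gives the same grasp; the last joint's range is limited). The gripper opens to 91 mm and grips with 3 to 60 N. Pads are 32 mm wide; open, the fingers measure 118 mm over their backs; the gripper's body (76 mm by 178 mm) begins 60 mm behind the grasp point.
Start: joints at [-1.309, 0.32, 1.565, -0, 1.257, -0.02], TCP at [0.16, -0.552, 0.228] pointing down, gripper open.
Joint ranges: [-3.11, 3.11], [-0.84, 2.01], [0.21, 2.61], [-1.34, 4.49], [0.05, 2.63], [-2.56, 2.56]. Speed limits (rad/s): [2.57, 2.57, 3.14, 3.14, 3.14, 3.14].

## Interface

Orientations are given as a rotation vector (axis times angle).
In Python, from rig import manip, kinematics, cams gives the robot as it stands. Calls block until the motion is done:
- manip.move_pose(position, orientation): joint-space move of the TCP to a pose.
- manip.move_linear(position, ori=None, max_speed=0.15, force_limit=None): straight line of the TCP; ori=None keeps the orientation; max_speed is the mean speed in m/s. With force_limit (N) it stops when the force on the tool has changed by that much, and returns True; else False.
- manip.move_j(angles): joint-space move.
- manip.command_gripper(opening): finger opening in m; the grip force is fixed at half the most; returns when the fingers have stopped.
- manip.sleep(seconds).
- kinematics.inverse_kinematics(position, orientation): joint angles nearest the present ones, or None.
- manip.state(): the state.
- cams.grab_frame(name): name is "side" or "top" or "wrist"; returns (picture, depth): 480x640x3 uint8, red, green, blue; 480x640 float32, m along the optical axis (not along the pixel's ray), 0 where there is no reading.
- cams.get_calibration(name): a dict with "fov_y" (degrees; the focal length in pixels is half the picture's height over the tangent of half this angle, whatever the lens; pixels are square), "cx", "cy" (the principal point, pixels), "dist_coeffs" ([k1, k2, p1, p2, k3] as OpenCV has them; the pictures are not rectified), "origin" and "orientation" of the camera in the world. Camera axes: x right, y up, looking along -z (the intrinsics and any distortion apply to the point x, -y, -z); pixel columns grow to the right and rows downward; lengths in m; the calibration is good to about 2 mm. A picture is of the moment at which its call begins: read the wrist's pose just before it. get_calibration takes no time and is no camera call; for the wrist camera it gives the pose at the moment of the call.
A pose or a line that the arm cannot do raises manip.MotionError and nothing moves.
- manip.hand_in(): hands the job in, once; it reports no verdict.
The state is a dict: "time": time; "joint_pos": joint angles; "joint_vel": joint speeds; "joint_torque": joint torques, N m; "tool_pos": TCP position; "tool_rot": TCP orientation; "contact_force": force on the tool from outside, world axes, zero at the start; "wrist_torque": the same for the moment, N m; "finger_gap": finger opening in m.
Only numpy, scipy, OpenCV 4.12 (cv2) and the standard library are available. Lean on these libraries where they do the work, as an engineer would, in place of code of your own. Each camera call takes 0.05 s, during which the arm holds its last target.

## Task

Turn the lock collar by its red pin counter-clockwise to the green mark, where it stops, then feel which coupling is heavier: lift the left one (as the robot sees it) well clear of the bench for a second and set it back upright where it stood, then lift the right one likewise. Finish holding the heavier one upright and still in the gripper, centred over the die mouth, its underside about 10 cm above the collar, the lighter one standing upright where it began. The program ends while still holding it; leave the collar locked and everything else on the bench undisturbed.

Things in the scene. Friction and masses are not known exactly. Their poses are not given: they have to be found in the camera images.
- die_block: Die holder, fixed: grey block 150 x 150 x 50 mm with a brass lock collar on top (100 mm outside, 68 mm inside diameter, 66 mm above the bench) round a dark die. Origin: centre of underside, on the collar axis; z up. Marks on its top, in its frame: yellow (open) 0.55 rad to the +y side of the -x direction, green (locked) 0.55 rad to the -y side of it.
- lock_collar (a joint): Angle of the captive collar about the block's vertical axis, rad: 0 = pin at the yellow mark, 1.1 = pin at the green mark, where a stop is; grows counter-clockwise seen from above. Starts at 0 to 0.35. Friction (0.12 N m, 2 to 3 N at the pin) holds it where it is left. Locked: within 0.1 rad of the green mark.
- lock_pin (a point): Top centre of the collar's upright red pin, 14 mm in diameter, that stands 44 mm above the collar's top (66 to 110 mm above the bench) 55 mm from the collar's axis. The pin is gripped from above.
- die_mouth (a point): Centre of the die mouth on the collar's axis, level with the collar's top, 66 mm above the bench.
- coupling_p: One of two look-alike grey conduit couplings, upright: 44 mm diameter, 62 mm tall, a black cap (42 mm wide, 6 mm high) at each end. Origin: centre of underside, z up its axis. One weighs 0.15 to 0.21 kg, the other 0.38 to 0.52 kg; looks, name and place do not tell which. The left one starts at y 0.24 to 0.30, the right one at y 0.06 to 0.14.
- coupling_q: One of two look-alike grey conduit couplings, upright: 44 mm diameter, 62 mm tall, a black cap (42 mm wide, 6 mm high) at each end. Origin: centre of underside, z up its axis. One weighs 0.15 to 0.21 kg, the other 0.38 to 0.52 kg; looks, name and place do not tell which. The left one starts at y 0.24 to 0.30, the right one at y 0.06 to 0.14.
- extension_ring: Bystander: square zinc box extension ring, 100 x 100 x 38 mm, open top and bottom; origin at the centre of its underside.
- flat_connector: Bystander: flattened EMT connector, about 66 x 42 x 14 mm, lying flat; origin near the middle of its underside.
- ground_clamp: Bystander: copper ground clamp of two bars joined by brass screws, 70 x 22 x 34 mm; origin at the centre of its underside.
- wrench: Bystander: steel wrench lying on the bench, along its x axis.
- screwdriver: Bystander: screwdriver lying on the bench, along its x axis.
- oil_can: Bystander: green can, 60 mm in diameter, 110 mm tall; origin at the centre of its underside.
Not all that is in view belongs to the job. Leave any turquoise look-alike of the coupling_q alone. What is shaped like the coupling_p but pink is not meant.

How it is judged:
By the outcome, as a careful person would: the job done as asked, in the order asked, and still so for the second after the job is handed in, while the arm keeps its last pose, push and grip.
It also fails if it takes over 72 s, if anything falls off the work surface, if the arm or the gripper's body presses on something with over 40 N, if the wrist force passes 120 N, or if a joint passes its speed limit or range.

## Working session

There is one attempt and no reset: what is moved stays moved. The work goes in short steps, each a Python script; the robot and the scene stay as the last script left them, time stands still between calls to the robot, and variables do not carry over. Pictures are saved under pics/ and viewed, and the job is handed in when it is done.

```bash
ls; mkdir -p pics
python3 - <<'E'
from rig import manip,kinematics,cams
import cv2,json
for n in ("side","top"):
    im,d=cams.grab_frame(n)
    cv2.imwrite(f"pics/{n}0.png",im[:,:,::-1]); import numpy as np; np.save(f"{n}0.npy",d); np.save(f"{n}0im.npy",im)
    print(cams.get_calibration(n))
print(manip.state())
E
```

```text
pics
{'fov_y': 56.41980536138591, 'cx': 327.07929909468635, 'cy': 239.53166513414334, 'dist_coeffs': array([0.02542393, 0.        , 0.        , 0.        , 0.        ]), 'origin': array([0.18917094, 0.70254466, 0.82338213]), 'orientation': array([ 0.24416607, -1.086694  , -2.46474067])}
{'fov_y': 56.37350988093875, 'cx': 321.0797054992985, 'cy': 248.00361927585777, 'dist_coeffs': array([-0.11357679,  0.        ,  0.        ,  0.        ,  0.        ]), 'origin': array([0.46416561, 0.00249128, 1.20641044]), 'orientation': array([ 0.06722221, -0.07632206, -1.57809735])}
{'time': 0.1, 'joint_pos': array([-1.30899623e+00,  3.20218878e-01,  1.56554726e+00, -2.26259067e-05,
        1.25740348e+00, -2.00209848e-02]), 'joint_vel': array([ 0.0008638 , -0.00144171, -0.00378329, -0.00300611,  0.00050674,
        0.00073349]), 'joint_torque': array([ 3.06650727e-04, -4.13332987e+01, -2.32510167e+01,  7.29508116e-02,
        4.22026694e-02, -4.36060225e-05]), 'tool_pos': array([ 0.15978189, -0.55190669,  0.22721336]), 'tool_rot': array([-3.10890591e+00, -4.41011381e-01,  3.32113698e-04]), 'contact_force': array([ 0.21464145, -0.11318308,  0.36629553]), 'wrist_torque': array([-0.01283403, -0.03426446, -0.02303563]), 'finger_gap': 0.09146448393238457}
```

View pics/top0.png

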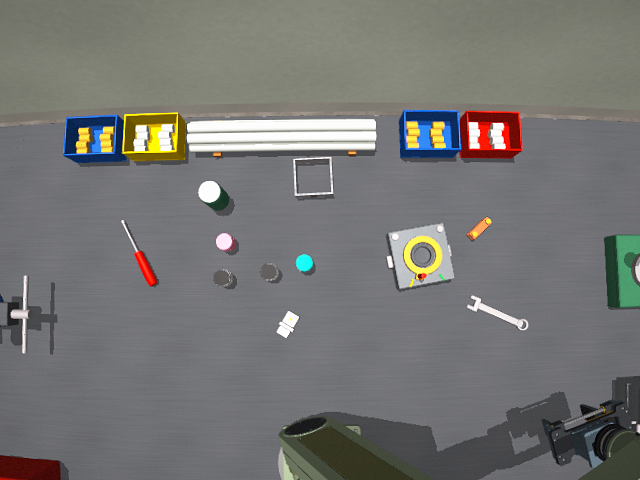

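View pics/side0.png

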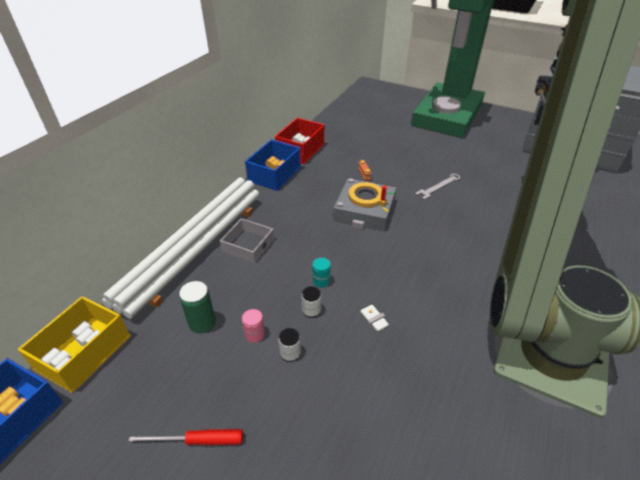

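The top view shows the candidate couplings (black caps) at about (224,278) and (269,271). The look-alikes are pink (226,242) and turquoise (304,263). The die collar is at (423,256), with the red pin at (421,278) and the green mark to its right at about (442,277). The next step is to measure positions.

```bash
cat > h.py <<'E'
import numpy as np,cv2
from scipy.spatial.transform import Rotation as R
from rig import manip,kinematics,cams
def K(c):
    f=240/np.tan(np.radians(c['fov_y']/2)); return np.array([[f,0,c['cx']],[0,f,c['cy']],[0,0,1.]])
def rays(c,uv):
    p=cv2.undistortPoints(np.asarray(uv,float).reshape(-1,1,2),K(c),c['dist_coeffs']).reshape(-1,2)
    d=np.c_[p[:,0],-p[:,1],-np.ones(len(p))]
    return d@R.from_rotvec(c['orientation']).as_matrix().T
def plane(c,uv,z):
    d=rays(c,uv);o=c['origin']; return o+d*((z-o[2])/d[:,2])[:,None]
def cloud(c,depth):
    v,u=np.mgrid[0:480,0:640]; d=rays(c,np.c_[u.ravel(),v.ravel()])
    return (c['origin']+d*depth.reshape(-1,1)).reshape(480,640,3)
def save(n,im,box=None,s=1):
    if box: im=im[box[1]:box[3],box[0]:box[2]]
    cv2.imwrite(f"pics/{n}.png",cv2.resize(im,None,fx=s,fy=s,interpolation=cv2.INTER_CUBIC)[:,:,::-1])
E
python3 - <<'E'
from h import *
np.set_printoptions(precision=4,suppress=True)
for n in("top","side"):
    im=np.load(n+"0im.npy");c=cams.get_calibration(n);P=cloud(c,np.load(n+"0.npy"))
    hsv=cv2.cvtColor(im,cv2.COLOR_RGB2HSV)
    def blobs(m,lab,z,amin=15):
        k,l,s,ce=cv2.connectedComponentsWithStats(m.astype(np.uint8))
        for i in range(1,k):
            if s[i,4]<amin: continue
            cs,_=cv2.findContours((l==i).astype(np.uint8),0,2)
            (cx,cy),r=cv2.minEnclosingCircle(cs[0])
            print(n,lab,s[i,4],ce[i],"circ",cx,cy,r,"pl",plane(c,[ce[i],(cx,cy)],z).round(4)[:,:2].tolist(),"med",np.median(P[l==i],0))
    near=(P[...,0]>.25)&(P[...,0]<.75)&(P[...,1]>-.45)&(P[...,1]<.45)
    blobs(near&(abs(P[...,2]-.062)<.008)&(P[...,1]>.02)&(hsv[...,1]<200),"z62",.062)
    H,S,V=hsv[...,0],hsv[...,1],hsv[...,2]
    dl=near&(P[...,1]<0)&(P[...,1]>-.4)
    blobs(dl&((H<7)|(H>173))&(S>150)&(P[...,2]>.1),"red",.11,5)
    blobs(dl&(H>20)&(H<35)&(S>120)&(abs(P[...,2]-.066)<.006),"collar",.066)
    blobs(dl&(H>20)&(H<38)&(S>120)&(abs(P[...,2]-.05)<.006),"ymark",.05,5)
    blobs(dl&(H>40)&(H<85)&(S>80)&(P[...,2]<.06),"gmark",.05,5)
    m=dl&(P[...,2]>.043)&(P[...,2]<.056); 
    xy=P[m][:,:2].astype(np.float32); print("block",cv2.minAreaRect(xy))
im=np.load("top0im.npy"); save("topdie",im,(370,205,510,310),5)
E
```

```text
top z62 32 [220.5    201.3438] circ 218.5 199.5 9.300638198852539 pl [[0.6932, 0.2565], [0.6981, 0.2618]] med [0.6911 0.2533 0.0621]
top z62 215 [223.9116 241.3116] circ 224.0 241.5 8.381627082824707 pl [[0.5883, 0.246], [0.5878, 0.2458]] med [0.5889 0.2456 0.0623]
top z62 223 [268.6502 270.87  ] circ 268.78314208984375 270.9638671875 8.448385238647461 pl [[0.5113, 0.13], [0.511, 0.1297]] med [0.511  0.1294 0.0623]
top z62 229 [221.2838 277.1659] circ 221.40908813476562 277.0454406738281 8.654388427734375 pl [[0.4959, 0.2519], [0.4962, 0.2516]] med [0.4963 0.252  0.0624]
top red 22 [422.7727 275.4091] circ 423.0 275.5 3.0414812564849854 pl [[0.4946, -0.2542], [0.4944, -0.2548]] med [ 0.4955 -0.2544  0.1105]
top collar 606 [422.2954 254.9406] circ 421.69354248046875 257.32257080078125 21.447052001953125 pl [[0.5485, -0.2647], [0.5423, -0.263]] med [ 0.548  -0.2634  0.0666]
top ymark 18 [411.5 282.5] circ 411.5 282.5 3.8079864978790283 pl [[0.4783, -0.2382], [0.4783, -0.2382]] med [ 0.4783 -0.2382  0.0516]
top gmark 18 [441.5 277. ] circ 441.5 277.0 3.9052248001098633 pl [[0.4916, -0.3
[... 911 characters left out ...]
15 0.2569 0.0623]
side red 16 [383.875  187.9375] circ 384.0 188.0 2.2361679077148438 pl [[0.4917, -0.2477], [0.4913, -0.2476]] med [ 0.4928 -0.2498  0.1083]
side collar 150 [362.9267 192.6267] circ 364.7069091796875 192.0 14.842351913452148 pl [[0.5544, -0.2575], [0.5511, -0.2626]] med [ 0.5576 -0.2487  0.0662]
side ymark 10 [385.8 209.5] circ 385.5 209.5 2.9155757427215576 pl [[0.475, -0.2362], [0.4757, -0.2358]] med [ 0.4742 -0.2355  0.051 ]
side gmark 11 [391.7273 192.5455] circ 391.5 192.5 2.549609661102295 pl [[0.4887, -0.3173], [0.4893, -0.3172]] med [ 0.4882 -0.3162  0.0509]
block ((0.546147882938385, -0.2621392607688904), (0.15000182390213013, 0.15557733178138733), 9.27322006225586)
```

View pics/topdie.png

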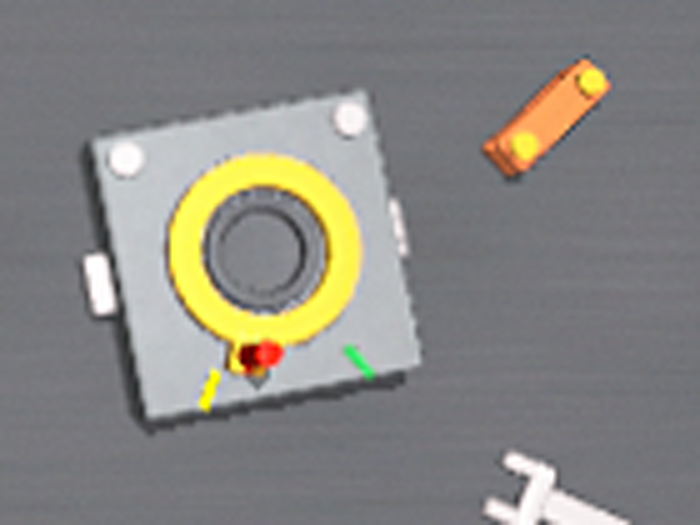

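```bash
cat >> h.py <<'E'
np.set_printoptions(precision=4,suppress=True)
def down(a):  # tool y at world angle a, z down
    y=np.array([np.cos(a),np.sin(a),0]);z=np.array([0,0,-1.]);x=np.cross(y,z)
    return R.from_matrix(np.c_[x,y,z]).as_rotvec()
def st(): 
    s=manip.state(); print("t",round(s['time'],2),"tcp",s['tool_pos'],"F",s['contact_force'],"M",s['wrist_torque'],"gap",round(s['finger_gap'],4),"q6",s['joint_pos'][5]); return s
E
python3 - <<'E'
from h import *
s=manip.state();print(R.from_rotvec(s['tool_rot']).as_matrix())
C=np.array([.5475,-.263]);
for k in(0,np.pi):
  for phi in(.217,-.27,-.762):
    a=np.arctan2(np.cos(phi),np.sin(phi))+k
    p=C+.055*np.array([-np.cos(phi),np.sin(phi)])
    print(k,phi,p,kinematics.inverse_kinematics([*p,.09],down(a)))
phi=.217;a=np.arctan2(np.cos(phi),np.sin(phi))
for k in (0,np.pi):
  q=kinematics.inverse_kinematics([.46,-.25,.24],down(a+k));print(q)
c=cams.get_calibration("wrist");print(c['fov_y'],c['origin'],R.from_rotvec(c['orientation']).as_matrix(),s['tool_pos'])
E
```

```text
[[ 0.9605  0.2781 -0.0004]
 [ 0.2781 -0.9605  0.0015]
 [ 0.     -0.0016 -1.    ]]
0 0.217 [ 0.4938 -0.2512] [-0.4913  0.4105  1.8067 -0.      0.9244 -1.8451]
0 -0.27 [ 0.4945 -0.2777] [-0.5319  0.4282  1.7757 -0.      0.9377 -2.3727]
0 -0.762 [ 0.5077 -0.301 ] None
3.141592653589793 0.217 [ 0.4938 -0.2512] [-0.4913  0.4105  1.8067 -0.      0.9244  1.2965]
3.141592653589793 -0.27 [ 0.4945 -0.2777] [-0.5319  0.4282  1.7757 -0.      0.9377  0.7689]
3.141592653589793 -0.762 [ 0.5077 -0.301 ] [-0.5546  0.4594  1.7201 -0.      0.9622  0.2542]
[-0.5198  0.2308  1.6591 -0.      1.2517 -1.8736]
[-0.5198  0.2308  1.6591 -0.      1.2517  1.268 ]
59.268598210053725 [ 0.2285 -0.5314  0.3826] [[ 0.2783  0.9293  0.2429]
 [-0.9605  0.2699  0.0679]
 [-0.0025 -0.2522  0.9677]] [ 0.1598 -0.5519  0.2272]
```

Run:
```python
from h import *
phi=.217;a=np.arctan2(np.cos(phi),np.sin(phi))+np.pi
manip.move_pose([.494,-.251,.24],down(a)); st()
c=cams.get_calibration("wrist");im,d=cams.grab_frame("wrist");save("w1",im)
np.savez("w1.npz",im=im,d=d);P=cloud(c,d)
hsv=cv2.cvtColor(im,cv2.COLOR_RGB2HSV);H,S,V=cv2.split(hsv)
def cen(m,z,lab):
    k,l,s,ce=cv2.connectedComponentsWithStats(m.astype(np.uint8))
    for i in range(1,k):
        if s[i,4]>60:
            cs,_=cv2.findContours((l==i).astype(np.uint8),0,1);(cx,cy),r=cv2.minEnclosingCircle(cs[0])
            print(lab,s[i,4],ce[i],"circ",plane(c,[(cx,cy)],z)[0],r,"cen",plane(c,[ce[i]],z)[0],"med",np.median(P[l==i],0))
cen(((H<7)|(H>173))&(S>150)&(P[...,2]>.106),.11,"red")
cen((H>20)&(H<38)&(S>120)&(abs(P[...,2]-.066)<.004),.066,"collar")
cen((H>20)&(H<38)&(S>120)&(abs(P[...,2]-.051)<.004),.05,"y")
cen((H>40)&(H<85)&(S>80)&(P[...,2]<.06),.05,"g")
```

```text
t 1.75 tcp [ 0.4937 -0.2517  0.2399] F [-0.2204 -0.0348  0.0827] M [0.0126 0.0422 0.0279] gap 0.0913 q6 1.296661951633841
red 290 [326.1276 244.5483] circ [ 0.496  -0.2537  0.11  ] 9.708344459533691 cen [ 0.496  -0.2538  0.11  ] med [ 0.4956 -0.2537  0.1084]
collar 6109 [328.5834 164.5521] circ [ 0.5481 -0.2647  0.066 ] 68.3138427734375 cen [ 0.5468 -0.2673  0.066 ] med [ 0.5444 -0.2715  0.0645]
y 127 [309.2677 252.3465] circ [ 0.4778 -0.2362  0.05  ] 11.260066986083984 cen [ 0.4782 -0.2359  0.05  ] med [ 0.4785 -0.2359  0.0496]
g 159 [397.8742 217.2327] circ [ 0.4918 -0.3145  0.05  ] 12.135404586791992 cen [ 0.4917 -0.3144  0.05  ] med [ 0.4917 -0.3144  0.0496]
```

View pics/w1.png

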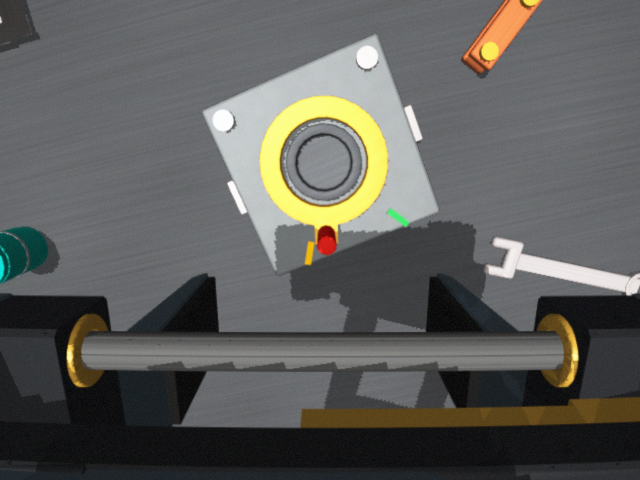

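The wrist view shows the pin top at (326,240), the collar centred near (324,161), the yellow mark at (309,252) and the green mark at (398,217). The wrist camera agrees with the top camera to about 2 mm. Next I'll grip the pin and turn it.

```bash
cat >> h.py <<'E'
C=np.array([.5485,-.264])
def pinpose(phi,z,r=.0545): return [*(C+r*np.array([-np.cos(phi),np.sin(phi)])),z], down(np.arctan2(np.cos(phi),np.sin(phi))+np.pi)
E
python3 - <<'E'
from h import *
manip.command_gripper(.045)
p,o=pinpose(.196,.14); manip.move_linear(p,o,max_speed=.12)
p,o=pinpose(.196,.091); hit=manip.move_linear(p,o,max_speed=.06,force_limit=10); print("hit",hit); st()
if not hit:
    manip.command_gripper(0.0); s=st()
    if .011<s['finger_gap']<.018:
        for phi in np.arange(.196-.115,-.6,-.115):
            p,o=pinpose(phi,.091); h=manip.move_linear(p,o,max_speed=.06,force_limit=20); 
            print(round(phi,3),h);st()
            if h: break
E
```

```text
hit False
t 4.58 tcp [ 0.4953 -0.2536  0.0913] F [-0.4028  0.0421  0.2087] M [ 0.102  -0.0071 -0.0026] gap 0.0447 q6 1.273064874031689
t 5.17 tcp [ 0.4949 -0.2537  0.0912] F [-1.6589 -0.851   1.6532] M [-0.2715  0.2454  0.0118] gap 0.0131 q6 1.2730520474511768
0.081 False
t 5.44 tcp [ 0.494  -0.26    0.0911] F [-1.6804 -2.1336  2.3386] M [-0.3675  0.3612 -0.017 ] gap 0.0133 q6 1.1501411288861123
-0.034 False
t 5.71 tcp [ 0.4938 -0.2661  0.0911] F [-3.0747 -2.9392  3.3673] M [-0.4524  0.5032  0.0068] gap 0.0131 q6 1.0267274726697515
-0.149 False
t 5.97 tcp [ 0.4942 -0.2723  0.0911] F [-3.5845 -3.2741  4.4338] M [-0.4999  0.658   0.0112] gap 0.0133 q6 0.9031612556674317
-0.264 False
t 6.24 tcp [ 0.4954 -0.2786  0.0911] F [-4.3909 -3.1513  4.0296] M [-0.6251  0.7832  0.0148] gap 0.0131 q6 0.7793305562935713
-0.379 False
t 6.51 tcp [ 0.4974 -0.2847  0.0911] F [-4.6039 -4.0742  4.4867] M [-0.6286  0.8585  0.0728] gap 0.0129 q6 0.6571028008761761
-0.494 False
t 6.78 tcp [ 0.5001 -0.2905  0.0912] F [-4.7198 -4.9702  3.3385] M [-0.7091  0.7641  0.0636] gap 0.0132 q6 0.535967180595118
```

Run:
```python
from h import *
for phi in np.arange(-.56,-.86,-.04):
    p,o=pinpose(phi,.091); h=manip.move_linear(p,o,max_speed=.04,force_limit=12)
    s=st();d=s['tool_pos'][:2]-C;print(round(phi,3),h,"act",np.arctan2(d[1],-d[0]))
    t=np.array([d[1],-d[0]])/np.hypot(*d)  # tangent sign aside
    print("tang F",s['contact_force'][:2]@t)
    if h or abs(s['contact_force'][:2]@t)>16: break
```

```text
t 7.03 tcp [ 0.5018 -0.2934  0.0912] F [-5.3916 -3.8095  4.7423] M [-0.7016  0.8112  0.0288] gap 0.013 q6 0.467173652951678
-0.56 False act -0.5623462160977496
tang F -0.3481948208763108
t 7.28 tcp [ 0.5028 -0.2951  0.0911] F [-5.9191 -2.7349  4.6704] M [-0.6752  0.8741 -0.0165] gap 0.013 q6 0.4257374598906912
-0.6 False act -0.5977959867761513
tang F 1.0707697145749826
t 7.53 tcp [ 0.5041 -0.297   0.0912] F [-4.1356 -3.0504  4.0698] M [-0.6288  0.8412 -0.0183] gap 0.0131 q6 0.3841967130885704
-0.64 False act -0.638503699609779
tang F 0.015379682133676909
t 7.78 tcp [ 0.5055 -0.2987  0.0912] F [-4.9331 -3.4707  3.8853] M [-0.662   0.8902 -0.045 ] gap 0.0129 q6 0.3428847563493037
-0.68 False act -0.6789801366389668
tang F 0.3970449946887973
t 8.03 tcp [ 0.5068 -0.3005  0.0911] F [-5.2759 -3.6525  5.037 ] M [-0.7397  0.8569 -0.0376] gap 0.013 q6 0.3017307236548626
-0.72 False act -0.7187655827471562
tang F 0.7250269266225668
t 8.28 tcp [ 0.5075 -0.3012  0.0911] F [-7.2487 -2.2576  6.381 ] M [-0.3864  1.0903 -0.1859] gap 0.0134 q6 0.2611105133501018
-0.76 False act -0.7377494137472898
tang F 3.205068095071492
t 8.53 tcp [ 0.5077 -0.3011  0.091 ] F [-9.3619  3.1197  9.7245] M [ 0.3007  1.5447 -0.183 ] gap 0.0131 q6 0.22030282468452098
-0.8 False act -0.7382654209714176
tang F 8.608064323676361
t 8.78 tcp [ 0.508  -0.3009  0.091 ] F [-12.11     6.3536  12.3117] M [ 1.0193  1.9764 -0.0616] gap 0.0134 q6 0.17942692594057494
-0.84 False act -0.7384339060124134
tang F 12.85025371222699
```

Run:
```python
from h import *
p,o=pinpose(-.738,.091); manip.move_linear(p,o,max_speed=.05); st()
manip.command_gripper(.045); 
p,o=pinpose(-.738,.2);manip.move_linear(p,o,max_speed=.15); st()
c=cams.get_calibration("wrist");im,d=cams.grab_frame("wrist");save("w2",im);P=cloud(c,d)
H,S,V=cv2.split(cv2.cvtColor(im,cv2.COLOR_RGB2HSV))
m=((H<7)|(H>173))&(S>150)&(P[...,2]>.106)
print("pin",m.sum(),plane(c,[np.argwhere(m)[:,::-1].mean(0)],.11))
m=(H>40)&(H<75)&(S>80)&(P[...,2]<.06)&(P[...,2]>.04); print("g",plane(c,[np.argwhere(m)[:,::-1].mean(0)],.05))
for xy in([.4945,.253],[.51,.131]):
  for a in (0,np.pi/2,np.pi,-np.pi/2):
    print(xy,a,kinematics.inverse_kinematics([*xy,.036],down(a)))
```

```text
t 9.03 tcp [ 0.5065 -0.2989  0.091 ] F [-5.7565  2.1744  6.4119] M [0.2663 0.9836 0.1656] gap 0.0132 q6 0.28309478373700575
t 10.57 tcp [ 0.5076 -0.3003  0.1991] F [-0.2352 -0.5401  0.8039] M [-0.0107 -0.0144  0.011 ] gap 0.0449 q6 0.2790832683815418
pin 375 [[ 0.5073 -0.2975  0.11  ]]
g [[ 0.4869 -0.3189  0.05  ]]
[0.4945, 0.253] 0 [ 0.4522  0.4792  1.8595 -0.      0.8029  0.4522]
[0.4945, 0.253] 1.5707963267948966 [ 0.4522  0.4792  1.8595 -0.      0.8029 -1.1186]
[0.4945, 0.253] 3.141592653589793 None
[0.4945, 0.253] -1.5707963267948966 [ 0.4522  0.4792  1.8595 -0.      0.8029  2.023 ]
[0.51, 0.131] 0 [ 0.2296  0.4442  1.9277 -0.      0.7697  0.2296]
[0.51, 0.131] 1.5707963267948966 [ 0.2296  0.4442  1.9277 -0.      0.7697 -1.3412]
[0.51, 0.131] 3.141592653589793 None
[0.51, 0.131] -1.5707963267948966 [ 0.2296  0.4442  1.9277 -0.      0.7697  1.8004]
```

View pics/w2.png

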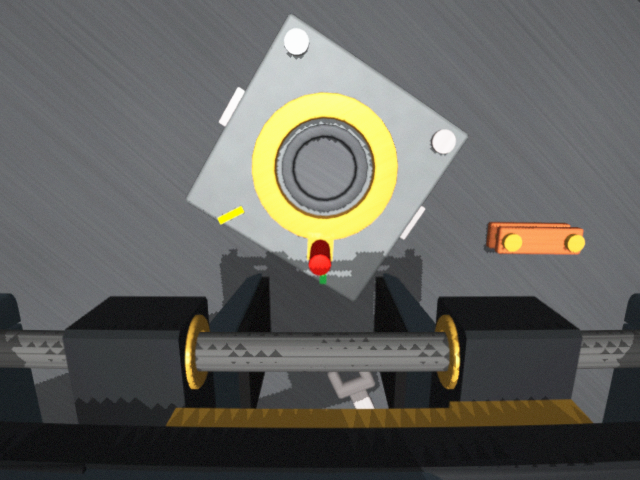

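The red pin at (320,262) now lines up radially with the green mark at (322,280), so the collar is against its stop. Next is the left coupling.

```bash
cat >> h.py <<'E'
def capfind(tag,guess):
    c=cams.get_calibration("wrist");im,d=cams.grab_frame("wrist");save(tag,im);P=cloud(c,d)
    m=(abs(P[...,2]-.062)<.006)&(np.hypot(P[...,0]-guess[0],P[...,1]-guess[1])<.04)
    k,l,s,ce=cv2.connectedComponentsWithStats(m.astype(np.uint8)); i=1+s[1:,4].argmax()
    cs,_=cv2.findContours((l==i).astype(np.uint8),0,1);w=plane(c,cs[0].reshape(-1,2),.062)[:,:2].astype(np.float32)
    (x,y),r=cv2.minEnclosingCircle(w); A=np.c_[2*w,np.ones(len(w))];sol=np.linalg.lstsq(A,(w**2).sum(1),rcond=None)[0]
    print(tag,"area",s[i,4],"enc",x,y,r,"fit",sol[:2],"cen",plane(c,[ce[i]],.062)[0][:2],"rgb",im[l==i].mean(0))
    return np.array(sol[:2])
E
python3 - <<'E'
from h import *
manip.move_pose([.4945,.253,.2],down(-np.pi/2)); st()
capfind("w3",[.4945,.253]);
E
```

```text
t 12.62 tcp [0.4948 0.2524 0.1999] F [ 0.3214 -0.9888  0.7362] M [ 0.08   -0.0407  0.0171] gap 0.0451 q6 2.022768678991666
w3 area 2553 enc 0.496157705783844 0.2552749514579773 0.020992407575249672 fit [0.4961 0.2552] cen [0.4964 0.2552] rgb [60.7509 58.8923 58.4967]
```

View pics/w3.png

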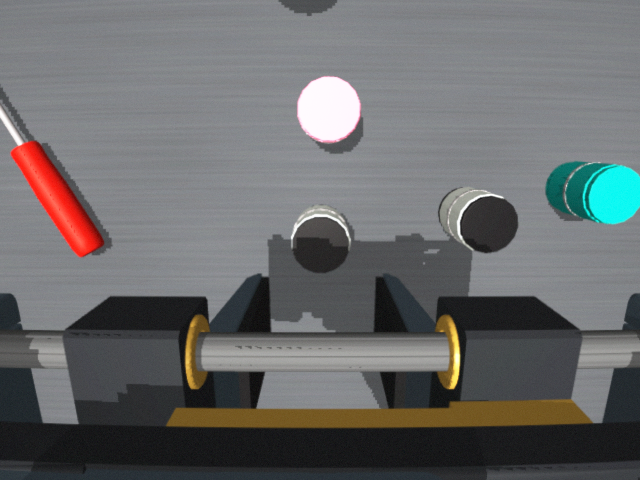

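The left coupling's cap is at (320,242) in the wrist view, which puts it near (0.496, 0.2545). The right one is at (487,223), pink at (329,108) and turquoise at (610,195). The next step is to lift the left coupling.

```bash
cat >> h.py <<'E'
def pick(xy,a,z=.036):
    manip.command_gripper(.07)
    manip.move_linear([*xy,.1],down(a),max_speed=.15)
    h=manip.move_linear([*xy,z],down(a),max_speed=.07,force_limit=12); print("hit",h)
    s0=st()
    if h: raise SystemExit
    manip.command_gripper(0.0); s1=st(); return s0,s1
def weigh():
    F=[]
    for _ in range(12): manip.sleep(.1); F.append(manip.state()['contact_force'])
    F=np.array(F); print("F mean",F.mean(0),"sd",F.std(0)); return F.mean(0)
E
python3 - <<'E'
from h import *
F0=np.mean([manip.state()['contact_force'] for _ in range(3)],0)
s0,s1=pick([.496,.2545],-np.pi/2)
assert .038<s1['finger_gap']<.048
x,y=s1['tool_pos'][:2]; 
manip.move_linear([.496,.2545,.156],down(-np.pi/2),max_speed=.12); st()
F=weigh(); print("dF",F-F0,F-s0['contact_force']); st()
im,_=cams.grab_frame("side"); save("s_liftL",im)
E
```

```text
hit False
t 15.12 tcp [0.4964 0.2547 0.0364] F [ 0.2323  0.6338 -0.163 ] M [ 0.0634  0.0337 -0.0294] gap 0.07 q6 2.0242449421006876
t 15.65 tcp [0.4961 0.2543 0.0362] F [ 0.1829 -1.0509  2.604 ] M [-0.196  -0.0101  0.0353] gap 0.0435 q6 2.0242063402621238
t 16.8 tcp [0.4954 0.2542 0.1551] F [-0.8295  0.3782 -2.8683] M [-0.0025  0.0096  0.013 ] gap 0.0436 q6 2.0242670141564614
F mean [-0.0394  0.2458 -2.1404] sd [0.4897 0.4203 0.3246]
dF [-0.1011 -0.1324 -2.8813] [-0.2717 -0.3879 -1.9774]
t 18.0 tcp [0.496  0.2545 0.156 ] F [-0.5005 -0.0999 -2.4551] M [-0.0358  0.0057  0.0257] gap 0.0437 q6 2.0242503651901425
```

View pics/s_liftL.png

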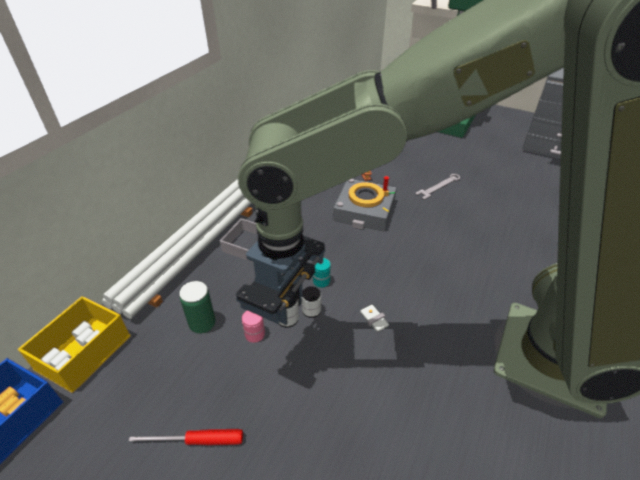

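The left coupling is held clear of the bench at (290,312). It weighs about 2.1 N (0.2 kg), so it looks like the light one. I'll set it back.

Run:
```python
from h import *
o=down(-np.pi/2)
manip.move_linear([.496,.2545,.046],o,max_speed=.1); manip.sleep(.2)
h=manip.move_linear([.496,.2545,.0362],o,max_speed=.025); manip.sleep(.2); st()
manip.command_gripper(.07); st()
manip.move_linear([.496,.2545,.2],o,max_speed=.15)
capfind("w4",[.496,.2545])
manip.move_pose([.51,.131,.2],down(0)); manip.sleep(.3);st()
capfind("w5",[.51,.131])
```

```text
t 20.24 tcp [0.4958 0.2544 0.0363] F [-1.3933 -1.2306  2.7689] M [-0.1706  0.2519 -0.0108] gap 0.0436 q6 2.024247638126077
t 20.83 tcp [0.4961 0.2545 0.0362] F [0.3905 0.5836 0.7104] M [-0.0002  0.0243  0.0153] gap 0.0699 q6 2.02422206938081
w4 area 2571 enc 0.4960274398326874 0.2563995122909546 0.021233705803751945 fit [0.4958 0.256 ] cen [0.4962 0.2559] rgb [58.8958 57.0622 56.7246]
t 24.0 tcp [0.51   0.1311 0.2   ] F [-0.354  -0.0576  0.0125] M [-0.0433 -0.0568  0.0037] gap 0.0701 q6 0.22971728370232805
w5 area 2562 enc 0.5095764994621277 0.13453255593776703 0.021013058722019196 fit [0.5097 0.1346] cen [0.5097 0.1349] rgb [52.4918 50.9801 50.9778]
```

View pics/w4.png

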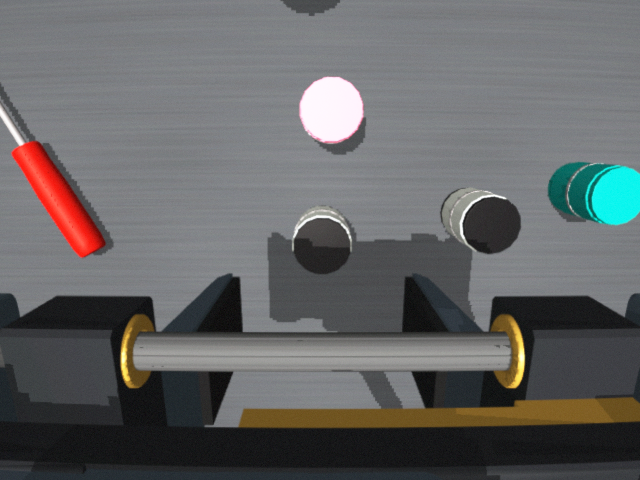

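View pics/w5.png

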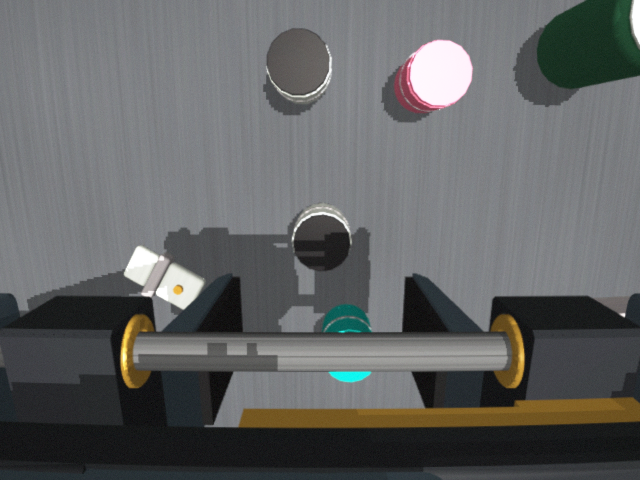

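The left coupling stands upright at (322,245), less than 1 mm from where it started. The right one is at (321,242), near (0.5095, 0.134), and the fingers have clear space along x. Next I'll lift the right one.

Run:
```python
from h import *
F0=weigh()
s0,s1=pick([.5095,.134],0.)
assert .038<s1['finger_gap']<.048
manip.move_linear([.5095,.134,.156],down(0),max_speed=.12); st()
F=weigh(); print("dF",F-F0); st()
im,_=cams.grab_frame("side"); save("s_liftR",im)
```

```text
F mean [-0.2379 -0.081  -0.0677] sd [0.4425 0.6617 0.3259]
hit False
t 27.35 tcp [0.5099 0.1341 0.0364] F [0.2755 0.0663 1.1702] M [-0.0048 -0.1177  0.0034] gap 0.07 q6 0.23533144258635316
t 27.88 tcp [0.5095 0.134  0.0362] F [-0.4315 -0.4591  1.2838] M [-0.0341 -0.0322 -0.046 ] gap 0.0437 q6 0.2353460335553236
t 29.02 tcp [0.5088 0.1338 0.155 ] F [ 0.1243  0.6206 -4.3429] M [-0.0186 -0.0911 -0.0086] gap 0.0435 q6 0.23533096799833822
F mean [ 0.1113 -0.0249 -4.5818] sd [0.4751 0.4084 0.3964]
dF [ 0.3491  0.0561 -4.5141]
t 30.23 tcp [0.5095 0.134  0.156 ] F [ 1.0818  0.1421 -4.5288] M [ 0.0004 -0.0963 -0.0484] gap 0.0436 q6 0.23535546071427724
```

View pics/s_liftR.png

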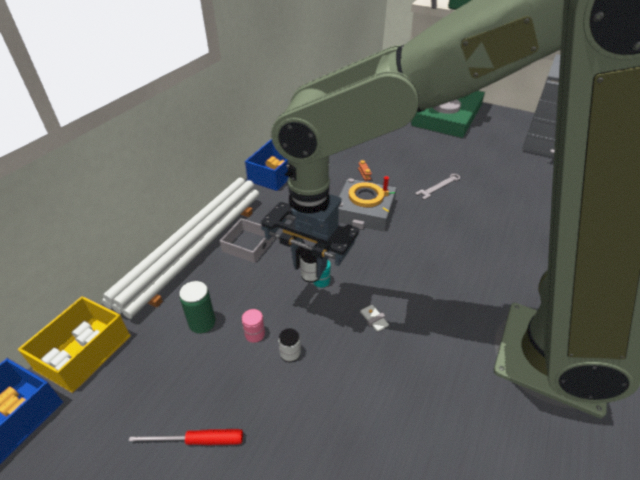

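The right coupling weighs about 4.5 N (0.46 kg), so it is the heavy one. "Likewise" includes setting it back, so I'll put it down, grip it again and lift. I'm also refining the collar centre from the earlier picture.

Run:
```python
from h import *
o=down(0)
manip.move_linear([.5095,.134,.046],o,max_speed=.1); manip.sleep(.2)
manip.move_linear([.5095,.134,.0362],o,max_speed=.025); manip.sleep(.2); st()
manip.command_gripper(.06); manip.sleep(.5); st()
manip.command_gripper(0.); s=st()
manip.move_linear([.5095,.134,.2022],o,max_speed=.12); st()
c=cams.get_calibration("top")
def fit(im,P,c,n):
    H,S,V=cv2.split(cv2.cvtColor(im,cv2.COLOR_RGB2HSV))
    m=((H>20)&(H<38)&(S>120)&(abs(P[...,2]-.066)<.005)).astype(np.uint8)
    q=np.argwhere(m)[:,::-1];w=plane(c,q,.066)[:,:2]; ctr=C.copy()
    # boundary pixels
    cs,_=cv2.findContours(m,cv2.RETR_CCOMP,cv2.CHAIN_APPROX_NONE)
    b=plane(c,np.vstack([k.reshape(-1,2) for k in cs if len(k)>25]),.066)[:,:2]
    for it in range(10):
        d=b-ctr;r=np.hypot(*d.T);ang=np.arctan2(d[:,1],-d[:,0])
        for R0 in(.05,):
            s=(abs(r-R0)<.004)&(abs(ang)>.9)
            A=np.c_[2*b[s],np.ones(s.sum())];sol=np.linalg.lstsq(A,(b[s]**2).sum(1),rcond=None)[0]
        ctr=sol[:2]
    print(n,ctr,"R",np.sqrt(sol[2]+ctr@ctr),s.sum())
im=np.load("top0im.npy");fit(im,cloud(c,np.load("top0.npy")),c,"top")
z=np.load("w1.npz");c=cams.get_calibration("wrist")
# rebuild wrist cam pose at w1
s=manip.state();T=R.from_rotvec(s['tool_rot']);rel=T.inv().apply(c['origin']-s['tool_pos']);rr=T.inv()*R.from_rotvec(c['orientation'])
phi=.217;T1=R.from_rotvec(down(np.arctan2(np.cos(phi),np.sin(phi))+np.pi))
c['origin']=np.array([.4937,-.2517,.2399])+T1.apply(rel);c['orientation']=(T1*rr).as_rotvec()
fit(z['im'],cloud(c,z['d']),c,"wrist")
```

```text
t 32.47 tcp [0.5093 0.1339 0.0362] F [-1.0307 -1.2847 -0.0909] M [-0.0632  0.1169  0.0022] gap 0.0435 q6 0.23533121454744438
t 33.43 tcp [0.5095 0.134  0.0362] F [-0.2714  0.1227  0.6807] M [-0.0085 -0.1055 -0.0107] gap 0.0598 q6 0.23535499877339408
t 33.83 tcp [0.5093 0.134  0.0362] F [-0.9859 -0.7893  0.2046] M [-0.0352 -0.0078  0.0176] gap 0.0435 q6 0.23532832641882287
t 35.37 tcp [0.509  0.1339 0.2013] F [ 0.0265 -0.3436 -4.8624] M [-0.0529 -0.1084  0.0054] gap 0.0436 q6 0.23533250828073737
top [ 0.5489 -0.2651] R 0.04832199555033929 77
wrist [ 0.5495 -0.2659] R 0.04855050506750767 350
```

Run:
```python
from h import *
manip.move_linear([.5485,-.265,.2022],down(0),max_speed=.13); manip.sleep(.8); st()
for n in("top","side","wrist"):
    im,d=cams.grab_frame(n); save("f_"+n,im); c=cams.get_calibration(n);P=cloud(c,d)
    H,S,V=cv2.split(cv2.cvtColor(im,cv2.COLOR_RGB2HSV))
    if n!="top":
        m=((H<7)|(H>173))&(S>150)&(abs(P[...,2]-.109)<.004)&(P[...,1]<-.2)&(P[...,1]>-.4)&(P[...,0]<.6)
        if m.sum(): print(n,"pin",m.sum(),plane(c,[np.argwhere(m)[:,::-1].mean(0)],.11))
    if n=="side":
        save("f_side_c",im,(300,90,440,230),4)
        for g in([.496,.2545],):
            m=(abs(P[...,2]-.062)<.006)&(np.hypot(P[...,0]-g[0],P[...,1]-g[1])<.035)
            print("L cap",plane(c,[np.argwhere(m)[:,::-1].mean(0)],.062))
st()
```

```text
t 39.4 tcp [ 0.5485 -0.265   0.2022] F [ 0.0033  0.5664 -4.5661] M [ 0.0165 -0.1119 -0.0195] gap 0.0436 q6 -0.46891909347600513
side pin 12 [[ 0.504  -0.2926  0.11  ]]
L cap [[0.4918 0.257  0.062 ]]
t 39.55 tcp [ 0.5485 -0.265   0.2022] F [-0.4005 -0.0512 -4.8923] M [ 0.0179 -0.1071  0.0259] gap 0.0436 q6 -0.46894185928150706
```

View pics/f_side.png

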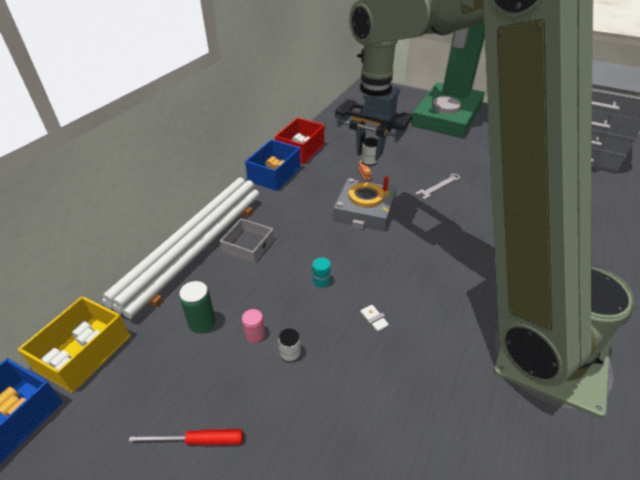

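View pics/f_side_c.png

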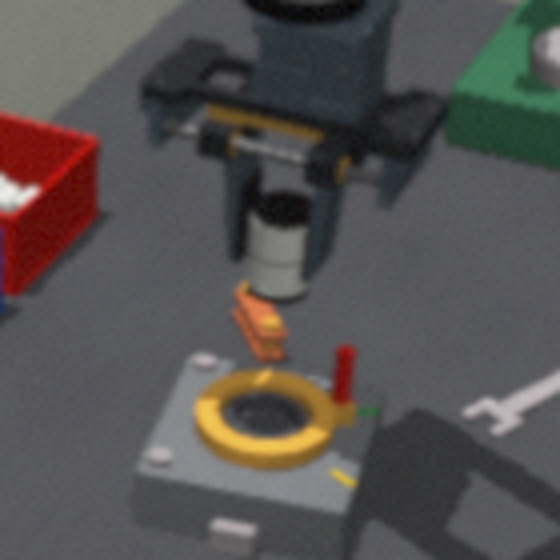

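View pics/f_wrist.png

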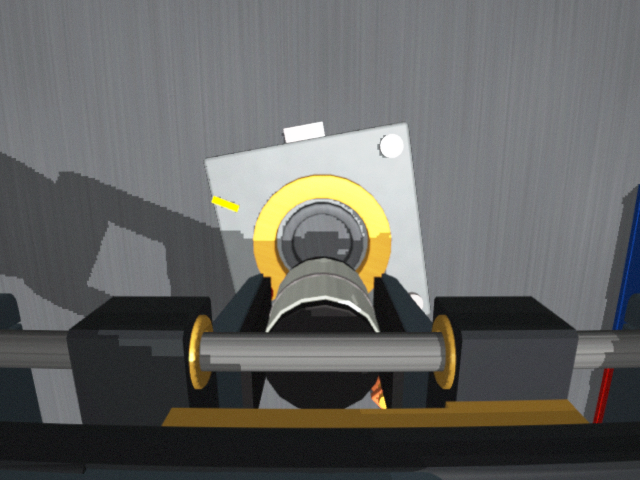

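View pics/f_top.png

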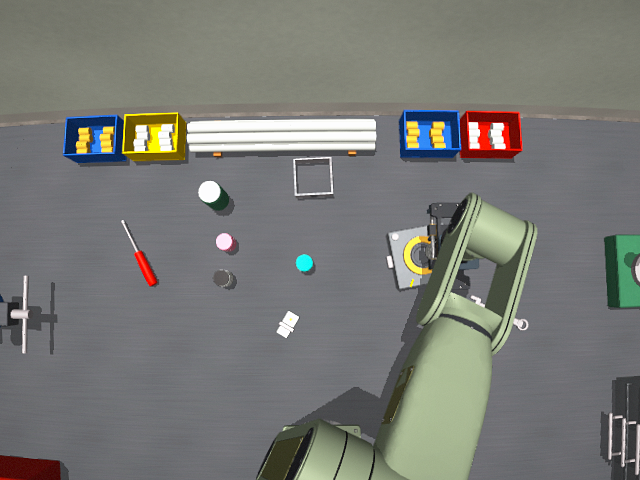

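In the side view the coupling hangs upright over the die (about (370,150)), the left one stands at (289,345), and nothing else has moved. The tool readings at release suggest the pin was drawn back slightly from the stop. I'll check the collar angle within the single saved w2 frame.

Run:
```python
from h import *
c=cams.get_calibration("wrist");s=manip.state();T=R.from_rotvec(s['tool_rot']);rel=T.inv().apply(c['origin']-s['tool_pos']);rr=T.inv()*R.from_rotvec(c['orientation'])
def go(name,tcp,phi):
    im=cv2.imread(f"pics/{name}.png")[:,:,::-1].copy()
    T1=R.from_rotvec(down(np.arctan2(np.cos(phi),np.sin(phi))+np.pi));k=dict(c)
    k['origin']=np.array(tcp)+T1.apply(rel);k['orientation']=(T1*rr).as_rotvec()
    H,S,V=cv2.split(cv2.cvtColor(im,cv2.COLOR_RGB2HSV))
    ye=((H>20)&(H<38)&(S>120)); ye[290:]=0
    n,l,stt,ce=cv2.connectedComponentsWithStats(ye.astype(np.uint8))
    idx=np.argsort(-stt[1:,4])+1; ring=(l==idx[0]).astype(np.uint8)
    cs,_=cv2.findContours(ring,cv2.RETR_EXTERNAL,cv2.CHAIN_APPROX_NONE);b=plane(k,cs[0].reshape(-1,2),.066)[:,:2]
    ctr=C.copy()
    for _ in range(10):
        d=b-ctr;r=np.hypot(*d.T);da=np.angle(np.exp(1j*(np.arctan2(d[:,1],-d[:,0])-phi)));m=(abs(r-.049)<.004)&(abs(da)>.5)
        A=np.c_[2*b[m],np.ones(m.sum())];sol=np.linalg.lstsq(A,(b[m]**2).sum(1),rcond=None)[0];ctr=sol[:2]
    print(name,"ctr",ctr,np.sqrt(sol[2]+ctr@ctr))
    ang=lambda p:np.arctan2(p[1]-ctr[1],-(p[0]-ctr[0]))
    for i in idx[1:6]:
        p=plane(k,[ce[i]],.05)[0]; 
        if stt[i,4]>40:print("yellow?",ce[i],stt[i,4],p[:2],"ang",ang(p),np.hypot(*(p[:2]-ctr)))
    g=(H>40)&(H<85)&(S>80);g[300:]=0
    if g.sum(): p=plane(k,[np.argwhere(g)[:,::-1].mean(0)],.05)[0];print("green",g.sum(),ang(p),np.hypot(*(p[:2]-ctr)))
    rd=((H<7)|(H>173))&(S>150);rd[300:]=0
    n,l,stt,ce=cv2.connectedComponentsWithStats(rd.astype(np.uint8));i=1+stt[1:,4].argmax()
    m=(l==i); print("red comp",stt[i])
    bright=m&(V>V[m].mean()); p=plane(k,[np.argwhere(bright)[:,::-1].mean(0)],.11)[0]; print("pin top",ang(p),np.hypot(*(p[:2]-ctr)))
    # bump of ring = outer pts nearest pin
    d=b-ctr;r=np.hypot(*d.T);mm=r>.056; print("bump",[ang(x) for x in b[mm]][:1],np.mean([ang(x) for x in b[mm]]) if mm.any() else None)
go("w1",[.4937,-.2517,.2399],.217); go("w2",[.5076,-.3003,.1991],-.738)
```

```text
w1 ctr [ 0.5497 -0.2658] 0.04872130574596801
yellow? [489.3686  50.8235] 255 [ 0.6052 -0.4084] ang -1.941412285332497 0.15301000613333454
yellow? [309.2692 252.6077] 130 [ 0.4787 -0.2379] ang 0.3740246295680287 0.07626631255504075
yellow? [530.0606   1.8333] 66 [ 0.6341 -0.4444] ang -2.011933027521863 0.19751536760433178
green 183 -0.5145439492538291 0.07105127829492032
red comp [317 227  20  28 427]
pin top 0.18173522869686065 0.05440354537432342
bump [] None
w2 ctr [ 0.55   -0.2645] 0.04872486410839096
yellow? [512.7037 242.2305] 243 [ 0.605  -0.4058] ang -1.9419354028154079 0.15156505090528533
yellow? [575.8333 242.9342] 228 [ 0.6378 -0.4425] ang -2.02903924283055 0.19850623408428314
yellow? [230.4673 214.6683] 199 [ 0.4789 -0.2367] ang 0.37353288219516734 0.07632491532915216
green 86 -0.6890831217820557 0.08502349095534507
red comp [309 240  22  35 594]
pin top -0.680066191856394 0.05414527688640475
bump [np.float64(-0.5340814785234009)] -0.6734840727205341
```

Run:
```python
from h import *
st(); print(manip.hand_in())
```

```text
t 39.55 tcp [ 0.5485 -0.265   0.2022] F [-0.4005 -0.0512 -4.8923] M [ 0.0179 -0.1071  0.0259] gap 0.0436 q6 -0.46894185928150706
the job is handed in; nothing more can be done
None
```

I turned the collar to its stop, weighed both couplings, and handed the job in at 39.6 s with the heavier one held over the die. The one shortfall is that the collar slipped back slightly from the stop, though it is still within the locked range.

- **Collar:** I turned it counter-clockwise by the pin until the push at the stop reached about 13 N. Backing off to release drew it back a little. The wrist picture after release puts it at about 1.05 rad, about 0.05 short of the 1.1 stop and inside the 0.1 rad tolerance. I did not go back to re-seat it.
- **Left coupling:** It pulled about 2.1 N (0.2 kg), so it is the lighter one. I set it back upright, and the picture afterwards showed it within 1 mm of its start.
- **Right coupling:** It pulled about 4.5 N (0.46 kg), so it is the heavier one. I set it back, released it, then gripped and lifted it again.
- **Final hold:** The tool is at (0.5485, -0.265), against a camera estimate of about (0.549, -0.265) for the collar centre. From the tool height, the coupling's underside is about 0.166 m above the bench, which is 10 cm above the collar. The grip was steady at a 43.6 mm gap with about 4.6–4.9 N of load.
- **Camera disagreement:** The side camera read about 4–6 mm off the top and wrist cameras, so I relied on the top and wrist views.
- **Rest of the bench:** In the last pictures nothing in view had moved. The arm hides the ground clamp and part of the wrench in the top view; the side view shows both in place.

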